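Set up the friction run

TASK

Get the friction board ready for a run: push over the tall wooden block with the screw eye, which stands on its end, so that it falls away from the metal stop bar and lies on its broad face with the eye pointing away from the bar. Then slide it back along the board until its plain end sits squarely and fully against the stop bar. Only push it, never pick it up, and leave the short block standing where it is and the other things on the bench undisturbed.

Things in the scene. Friction and masses are not known exactly. Their poses are not given: they have to be found in the camera images.
- board: Grey friction board fixed to the bench, 360 (x) by 240 (y) by 12 mm; origin at the centre of its underside, top 12 mm above the bench. x runs along it, from the stop bar to two low pulleys just past the other end, roughly to the robot's left; place and yaw vary. The aluminium stop bar lies across the full -x end, 25 mm wide, 28 mm above the top. Black lines at y = -60 and +60 mm mark two lanes.
- stop_face (a point): Middle of the foot of the stop bar's face, at the height of the board's top: board x = -155, y = 0, z = 12 mm; same axes as the board.
- hook_block: Tall wooden block, 40 (x) by 70 (y) by 120 (z) mm, 140 to 235 g, loose, standing on its plain end on either lane, a steel screw eye on top. Origin: centre of the plain end; z runs to the eye; x, through the thickness, points away from the stop bar within 10 degrees at the start. Broad faces at x = -20 and +20 mm. At the start 65 to 110 mm of bare board lie between bar and block.
- eye_tip (a point): Outermost point of the screw eye, on the block's z axis, 142 mm from its plain end. The eye is a ring 18 mm across of 4 mm wire in the block's x-z plane (4 mm wide along y), at the centre of the 70 by 40 mm end face and 22 mm proud of it.
- block_middle (a point): Centre of the tall block, 60 mm from its plain end. Pushed near the top of the broad face that looks to the bar, the block tips about its far lower edge, falls by itself past about 18 degrees and may slide a little; it then lies 40 mm thick with its x axis down. Lying, it slides under a few newtons.
- short_block: Short wooden block without an eye, 40 (x) by 60 (y) by 65 (z) mm, loose, standing on the other lane, abreast or nearly abreast of the tall one (lanes 120 mm apart); origin at the centre of its underside. Must stay standing.
- weight_a: Brass weight with a knob, 44 mm diameter, 54 mm tall, on the bench right of the board; origin at the centre of its underside.
- weight_b: Smaller brass weight with a knob, 34 mm diameter, 44 mm tall, right of the board; origin at the centre of its underside.
- cup: White plastic cup, 72 mm diameter at the rim, 90 mm tall, left of the board; origin at the centre of its underside.
- marker: Green marker pen, 16 mm thick and 130 mm long, lying on the bench at the right; origin at the middle of its underside.
Mind the look-alikes: they are no part of the job. What is shaped like the hook_block but green or orange is not meant.

How it is judged:
By the outcome, as a careful person would: the job done as asked, in the order asked, and still so for the second after the job is handed in, with the robot touching nothing.
It also fails if it takes over 45 s, if anything falls off the work surface, if the arm or the gripper's body presses on something with over 40 N, if the wrist force passes 120 N, or if a joint passes its speed limit or range.

ROBOT

A 6-joint arm with a two-finger parallel gripper is mounted at the origin on the work surface. World frame = base frame: x ahead of the robot, y to its left, z up, the work surface at z = 0. Lengths are in m, angles in degrees, forces in N, time in s.
With the tool pointing down it reaches from about 0.3 to 0.75 m from the base axis. Payload 8.5 kg.
Tool frame: the origin (TCP) lies on the centre line of the jaws, within the pads' length; the fingertips stand 19 mm ahead of it and the grasp point (between the pads) is the TCP; z points along the fingers, x is the direction in which the jaws open and shut, and the axes are right-handed (so a half turn about z gives the same grasp; the last joint's range is limited). The gripper opens to 85 mm and grips with 20 to 120 N. Pads are 22 mm wide; open, the fingers measure 114 mm over their backs; the gripper's body (76 mm by 85 mm) begins 54 mm behind the grasp point. The pads swing forward as they close: fully open they stand 13 mm farther back than shut.
Start: joints at [-77.309, 21.807, 74.336, -0, 83.858, -12.336], TCP at [0.233, -0.498, 0.25] pointing down, gripper open.
Joint ranges: [-178.18, 178.18], [-50.72, 133.34], [12.68, 142.11], [-81.47, 261.47], [9.98, 163.14], [-165.26, 165.26]. Speed limits (degrees/s): [136.94, 136.94, 180, 180, 180, 180].

INTERFACE

Orientations are given as a 3x3 rotation matrix whose columns are the frame's x, y, z axes.
In Python, from rig import env, cams, order gives the robot as it stands.
- The arm moves only by the tool step_arm, never from a script. Its argument "steps" is a list of rows, each an object with "xyz": the shift along the tool's x, y, z normalised to -1 to 1, where 1 is 0.04 m, a list of three; "turn": the turn, a rotation vector about the tool's x, y, z normalised to -1 to 1, where 1 is 0.08 rad, a list of three; "gripper": the gripper command: -1 is shut, 1 is fully open, values between are in proportion. A call has 1 to 20 rows; each row shifts and turns the commanded pose from where the row before left it, along the tool's axes as they then stand; what a row does not reach is not made up. A row lasts 1/12 s, in which the tool goes at most 41.7 mm and 7.16 degrees, less where a joint would pass 70% of its speed; a pose out of reach is approached as far as the arm can. A call with a number of a shift or a turn outside -1 to 1 is refused whole. A call with a gripper value outside its range is refused whole. The fingers move at their own pace and stop on an object; "squeeze" is the grip in N (left out, the last holds). Time passes only in rows, so rows that do not move let the fingers close. It gives the time, the measured TCP pose, the force and the opening at its end, in the units of the state.
- env.observe(): the state, without advancing time (a new reading comes with each control period).
- cams.get_image(name): name is "side" or "top"; returns (picture, depth): 420x560x3 uint8, red, green, blue; 420x560 float32, m along the optical axis (not along the pixel's ray), 0 where there is no reading.
- cams.camera_info(name): a dict with "fx", "fy", "cx", "cy" (pixels), "extrinsics" (4x4, takes a point from camera to world coordinates). Camera axes: x right, y down, z forward; pixel columns grow to the right and rows downward; lengths in m; the calibration is good to about 2 mm. A picture is of the moment at which its call begins. camera_info takes no time and is no camera call.
- order.close_job(): hands the job in, once; it reports no verdict.
The state is a dict: "time_s": time; "q": joint angles; "qvel": joint speeds; "joint_efforts": joint torques, N m; "position": TCP position; "tool_rot": TCP orientation; "ft_force": force on the tool from outside, world axes, zero at the start; "wrist_torque": the same for the moment, N m; "grip_width": finger opening in m.
Only numpy, scipy, OpenCV 4.12 (cv2) and the standard library are available. Lean on these libraries where they do the work, as an engineer would, in place of code of your own. Each camera call takes 0.05 s, during which the arm holds its last target. There are 200 camera calls.

## Working session

There is one attempt and no reset: what is moved stays moved. The work goes in short steps, Python scripts to look and compute and a tool call to move; the robot and the scene stay as the last step left them, time stands still between calls to the robot, and variables do not carry over. Pictures are saved under pics/ and viewed, about 8 in all and at most 12, crops included, and the job is handed in when it is done.

Besides the shell and the picture viewer there is one more tool, called as a command line: name --argument value ..., lists and objects as JSON in quotes. step_arm: Moves the arm, as the interface text tells. Scaled input: -1 to 1 covers 0.04 m each way for a shift and 0.08 rad each way for a turn. Its arguments: {"type":"object","properties":{"steps":{"type":"array"},"squeeze":{"type":"number"}},"required":["steps"]}

```bash
ls; mkdir -p pics; cat > h.py <<'E'
import numpy as np, cv2
from rig import env, cams, order
def shot(n,tag):
    im,d=cams.get_image(n); cv2.imwrite(f'pics/{tag}.png',im[:,:,::-1]); np.save(f'pics/{tag}.npy',d); return im,d
def cloud(n,d):
    c=cams.camera_info(n); v,u=np.mgrid[:d.shape[0],:d.shape[1]]
    P=np.stack([(u-c['cx'])/c['fx']*d,(v-c['cy'])/c['fy']*d,d],-1)
    T=np.array(c['extrinsics']); P=P@T[:3,:3].T+T[:3,3]; P[d==0]=np.nan; return P
E
python3 - <<'E'
from h import *
for n in ('top','side'):
    im,d=shot(n,n+'0'); c=cams.camera_info(n); print(n,np.round(c['extrinsics'],3).tolist(),c['fx'])
s=env.observe(); print(s['time_s'],s['position'],np.round(s['tool_rot'],3).tolist(),s['grip_width'])
E
```

```text
pics
top [[-0.043, -0.978, 0.203, 0.226], [-0.999, 0.042, -0.008, 0.009], [-0.0, -0.203, -0.979, 1.38], [0.0, 0.0, 0.0, 1.0]] 447.22765161346103
side [[0.962, -0.193, 0.194, 0.262], [-0.273, -0.656, 0.703, -0.896], [-0.008, -0.729, -0.684, 0.983], [0.0, 0.0, 0.0, 1.0]] 426.29264974050994
0.1 [ 0.23260553 -0.49813778  0.24977969] [[0.423, -0.906, -0.0], [-0.906, -0.423, 0.001], [-0.001, -0.0, -1.0]] 0.08536987258741564
```

View pics/top0.png

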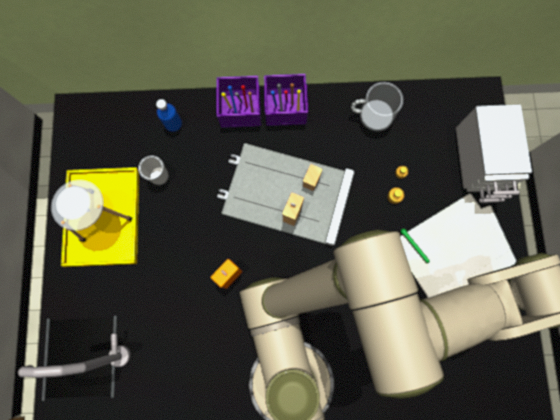

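View pics/side0.png

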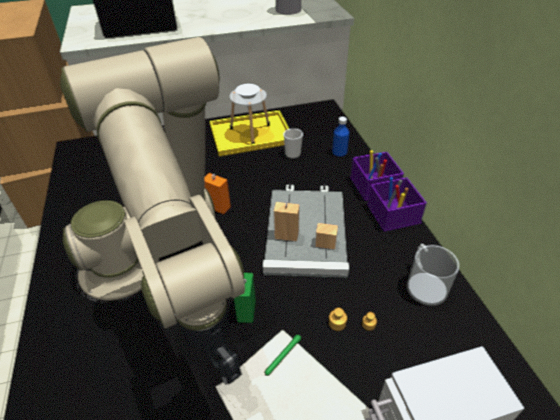

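Top view: the wooden block with an eye is at (293,207) in the near lane, the short block at (312,177) and the stop bar around (341,207). The look-alikes are orange at top (226,273) and green at side (245,298). The wooden one at side (287,222) fits because it is wood, tall, has an eye and stands on the board. Next I'll measure it and confirm with a crop.

```bash
cat >> h.py <<'E'
def rect(P,m):
    p=P[m][:,:2]; p=p[~np.isnan(p[:,0])]; (c,s,a)=cv2.minAreaRect((p*1000).astype(np.float32)); return np.round(c,1),np.round(s,1),round(a,2),len(p)
E
python3 - <<'E'
from h import *
im=cv2.imread('pics/top0.png'); d=np.load('pics/top0.npy'); P=cloud('top',d); Z=P[...,2]
v,u=np.mgrid[:420,:560]
roi=(u>215)&(u<360)&(v>140)&(v<248)
for nm,lo,hi in (('board',.006,.02),('bar',.034,.046),('tall',.122,.14),('short',.07,.085),('eye',.142,.17)):
    m=roi&(Z>lo)&(Z<hi); n,l,st,ct=cv2.connectedComponentsWithStats(m.astype(np.uint8))
    for i in range(1,n):
        if st[i,4]>3: print(nm,st[i].tolist(),rect(P,l==i),round(float(np.median(Z[l==i])),4))
c=cv2.resize(im[140:250,210:360],None,fx=4,fy=4,interpolation=cv2.INTER_CUBIC)
s=cv2.imread('pics/side0.png')[180:280,250:360]; s=cv2.resize(s,None,fx=4,fy=4,interpolation=cv2.INTER_CUBIC)
o=np.zeros((440,440+0,3),np.uint8); o[:400,:440]=s
cv2.imwrite('pics/crop0.png',cv2.resize(np.hstack([c,o]),None,fx=.75,fy=.75))
E
```

```text
board [217, 143, 128, 101, 6993] (array([579.8,   8.1]), array([371.6, 247.1]), 71.28, 6993) 0.0121
board [329, 244, 3, 2, 4] (array([ 400. , -137.3]), array([5.7, 2. ]), 74.29, 4) 0.014
bar [326, 169, 27, 75, 599] (array([ 515.7, -171.4]), array([ 25.2, 239.4]), 71.25, 599) 0.0399
bar [303, 184, 5, 3, 7] (array([583.7, -69.1]), array([13.6,  2.8]), 68.32, 7) 0.0446
bar [285, 221, 4, 2, 4] (array([472.7,  -7. ]), array([9.9, 1. ]), 70.19, 4) 0.0424
tall [282, 192, 22, 28, 334] (array([501.9, -24.8]), array([40.3, 70.2]), 65.18, 334) 0.1319
short [303, 164, 19, 23, 257] (array([606.4, -89.9]), array([40.1, 60.9]), 63.15, 257) 0.0766
short [284, 218, 8, 4, 11] (array([471.2, -10.1]), array([22.3,  1.9]), 64.6, 11) 0.0801
eye [290, 203, 6, 3, 8] (array([502.4, -25.3]), array([15.4,  3.3]), 56.52, 8) 0.1508
```

View pics/crop0.png

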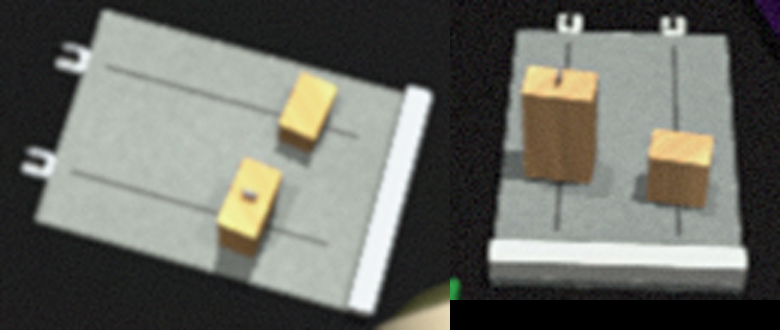

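The crop shows the wooden block with the eye (crop 250,195; side 560,120) on the robot-side lane, with the short block in the other lane. Sizes and heights match the given values. In the board frame the tall block is at x≈122 from the stop face, y≈+60, with yaw ≈ -6° relative to the board. I'll move to the bar side of it.

step_arm --steps '[{"xyz":[-0.44,-0.63,0],"turn":[0,0,0],"gripper":-0.1},{"xyz":[-0.44,-0.63,0],"turn":[0,0,0],"gripper":-0.1},{"xyz":[-0.44,-0.63,0],"turn":[0,0,0],"gripper":-0.1},{"xyz":[-0.44,-0.63,0],"turn":[0,0,0],"gripper":-0.1},{"xyz":[-0.44,-0.63,0],"turn":[0,0,0],"gripper":-0.1},{"xyz":[-0.44,-0.63,0],"turn":[0,0,0],"gripper":-0.1},{"xyz":[-0.44,-0.63,0],"turn":[0,0,0],"gripper":-0.1},{"xyz":[-0.44,-0.63,0],"turn":[0,0,0],"gripper":-0.1},{"xyz":[-0.44,-0.63,0],"turn":[0,0,0],"gripper":-0.1},{"xyz":[-0.44,-0.63,0],"turn":[0,0,0],"gripper":-0.1},{"xyz":[-0.44,-0.63,0],"turn":[0,0,0],"gripper":-0.1},{"xyz":[-0.44,-0.63,0],"turn":[0,0,0],"gripper":-0.1},{"xyz":[-0.44,-0.63,0],"turn":[0,0,0],"gripper":-0.1},{"xyz":[-0.44,-0.63,0],"turn":[0,0,0],"gripper":-0.1},{"xyz":[-0.44,-0.63,0],"turn":[0,0,0],"gripper":-0.1}]'

```text
time_s: 1.35
position: [0.4639, -0.0977, 0.2502]
tool_rot: [[0.423, -0.906, -0.0], [-0.906, -0.423, 0.0], [-0.0, 0.0, -1.0]]
ft_force: [1.1, -0.5, 0.3]
grip_width: 0.0385
```

step_arm --steps '[{"xyz":[0,0,0],"turn":[0,0,-0.97],"gripper":-0.1},{"xyz":[0,0,0],"turn":[0,0,-0.97],"gripper":-0.1},{"xyz":[0,0,0],"turn":[0,0,-0.97],"gripper":-0.1},{"xyz":[0,0,0],"turn":[0,0,-0.97],"gripper":-0.1},{"xyz":[0,0,0],"turn":[0,0,-0.97],"gripper":-0.1},{"xyz":[0,0,0],"turn":[0,0,-0.97],"gripper":-0.1},{"xyz":[0,0,0],"turn":[0,0,-0.97],"gripper":-0.1},{"xyz":[0,0,0],"turn":[0,0,-0.97],"gripper":-0.1},{"xyz":[0,0,0],"turn":[0,0,-0.97],"gripper":-0.1},{"xyz":[0,0,0],"turn":[0,0,0],"gripper":-0.1}]'

```text
time_s: 2.18
position: [0.4634, -0.0991, 0.25]
tool_rot: [[0.908, -0.419, -0.001], [-0.419, -0.908, 0.0], [-0.001, -0.0, -1.0]]
ft_force: [0.2, 0.3, 0.5]
grip_width: 0.0382
```

```bash
cat >> h.py <<'E'
def go(xy,z,ang):
    "remaining move to world mm target; ang = world angle of tool x"
    s=env.observe(); R=np.array(s['tool_rot']); p=np.array(s['position'])*1000
    a=np.degrees(np.arctan2(R[1,0],R[0,0])); d=np.array([*xy,z])-p
    print('t',round(s['time_s'],2),'p',p.round(1),'ang',round(a,2),'tilt',np.round(R[:,2],3),'w',round(s['grip_width']*1000,1),'F',np.round(s['ft_force'],1))
    print('tool shift units total',np.round(R.T@d/40,2),'turn z units',round(-np.radians(ang-a)/.08,2))
E
python3 -c "
from h import *
go((479,-75),119,-24.8)"
```

```text
t 2.18 p [463.4 -99.1 250. ] ang -24.8 tilt [-0.001  0.    -1.   ] w 38.2 F [0.2 0.3 0.5]
tool shift units total [ 0.1  -0.71  3.28] turn z units -0.0
```

step_arm --steps '[{"xyz":[0.1,0,0.4],"turn":[0,0,0],"gripper":-0.1},{"xyz":[0,0,0.6],"turn":[0,0,0],"gripper":-0.1},{"xyz":[0,0,0.6],"turn":[0,0,0],"gripper":-0.1},{"xyz":[0,0,0.6],"turn":[0,0,0],"gripper":-0.1},{"xyz":[0,0,0.6],"turn":[0,0,0],"gripper":-0.1},{"xyz":[0,0,0.48],"turn":[0,0,0],"gripper":-0.1},{"xyz":[0,-0.4,0],"turn":[0,0,0],"gripper":-0.1},{"xyz":[0,-0.4,0],"turn":[0,0,0],"gripper":-0.1},{"xyz":[0,0,0],"turn":[0,0,0],"gripper":-0.1}]'

```text
time_s: 2.93
position: [0.481, -0.0703, 0.1187]
tool_rot: [[0.906, -0.423, -0.001], [-0.423, -0.906, 0.001], [-0.001, -0.0, -1.0]]
ft_force: [-0.6, 1.4, 0.1]
grip_width: 0.0384
```

```bash
python3 -c "
from h import *
go((493.5,-43),119,-24.8); im,d=shot('side','side1')
im=im[120:330,150:400]; cv2.imwrite('pics/side1c.png',cv2.resize(im[:,:,::-1],None,fx=2.4,fy=2.4))"
```

```text
t 2.93 p [481.  -70.3 118.7] ang -25.01 tilt [-0.001  0.001 -1.   ] w 38.4 F [-0.6  1.4  0.1]
tool shift units total [-0.01 -0.75 -0.01] turn z units -0.05
```

View pics/side1c.png

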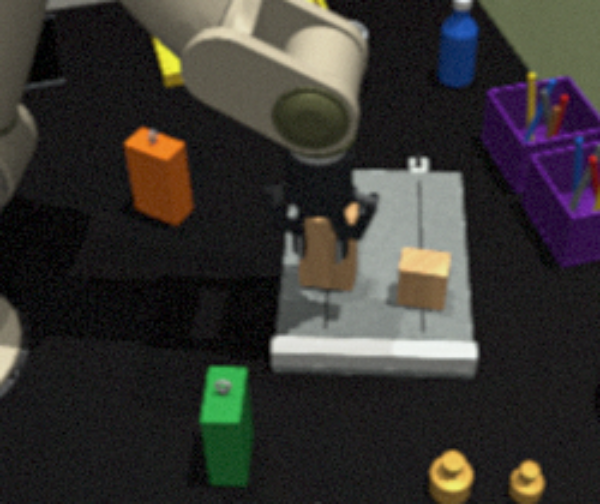

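The gripper stands between the bar and the tall block (crop 325,230), clear of it, and the short block is untouched. I'll push slowly.

step_arm --steps '[{"xyz":[0,-0.2,0],"turn":[0,0,0],"gripper":-0.1},{"xyz":[0,-0.15,0],"turn":[0,0,0],"gripper":-0.1},{"xyz":[0,-0.07,0],"turn":[0,0,0],"gripper":-0.1},{"xyz":[0,-0.07,0],"turn":[0,0,0],"gripper":-0.1},{"xyz":[0,-0.07,0],"turn":[0,0,0],"gripper":-0.1},{"xyz":[0,-0.07,0],"turn":[0,0,0],"gripper":-0.1},{"xyz":[0,-0.07,0],"turn":[0,0,0],"gripper":-0.1},{"xyz":[0,-0.07,0],"turn":[0,0,0],"gripper":-0.1},{"xyz":[0,-0.07,0],"turn":[0,0,0],"gripper":-0.1}]'

```text
time_s: 3.73
position: [0.4949, -0.0412, 0.1191]
tool_rot: [[0.907, -0.422, 0.0], [-0.422, -0.907, 0.0], [0.0, -0.0, -1.0]]
ft_force: [-0.8, -0.3, -0.1]
grip_width: 0.0383
```

```bash
python3 -c "
from h import *
go((493.5,-43),119,-24.8); im,d=shot('side','side2')
im=im[120:330,150:400]; cv2.imwrite('pics/side2c.png',cv2.resize(im[:,:,::-1],None,fx=2.4,fy=2.4))"
```

```text
t 3.73 p [494.9 -41.2 119.1] ang -24.96 tilt [ 0.  0. -1.] w 38.3 F [-0.8 -0.3 -0.1]
tool shift units total [-0.01  0.05  0.  ] turn z units -0.04
```

View pics/side2c.png

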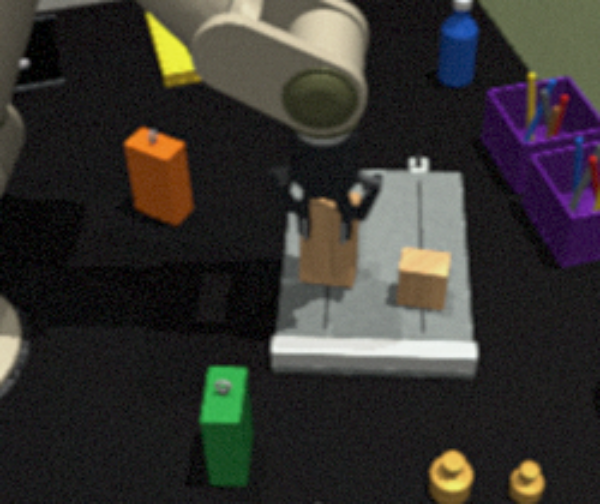

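The block's base has not shifted noticeably (lower edge near crop 328,285) and it is starting to tip. I'll continue.

step_arm --steps '[{"xyz":[0,-0.07,0],"turn":[0,0,0],"gripper":-0.1},{"xyz":[0,-0.07,0],"turn":[0,0,0],"gripper":-0.1},{"xyz":[0,-0.07,0],"turn":[0,0,0],"gripper":-0.1},{"xyz":[0,-0.07,0],"turn":[0,0,0],"gripper":-0.1},{"xyz":[0,-0.07,0],"turn":[0,0,0],"gripper":-0.1},{"xyz":[0,-0.07,0],"turn":[0,0,0],"gripper":-0.1},{"xyz":[0,-0.07,0],"turn":[0,0,0],"gripper":-0.1},{"xyz":[0,-0.07,0],"turn":[0,0,0],"gripper":-0.1},{"xyz":[0,-0.07,0],"turn":[0,0,0],"gripper":-0.1},{"xyz":[0,-0.07,0],"turn":[0,0,0],"gripper":-0.1},{"xyz":[0,-0.07,0],"turn":[0,0,0],"gripper":-0.1},{"xyz":[0,0,0],"turn":[0,0,0],"gripper":-0.1},{"xyz":[0,0,0],"turn":[0,0,0],"gripper":-0.1}]'

```text
time_s: 4.87
position: [0.5078, -0.0134, 0.1191]
tool_rot: [[0.907, -0.422, -0.0], [-0.422, -0.907, -0.0], [-0.0, 0.0, -1.0]]
ft_force: [-0.1, -0.8, 0.1]
grip_width: 0.038
```

```bash
python3 -c "
from h import *
go((493.5,-43),119,-24.8); im,d=shot('side','side3')
im=im[120:330,150:400]; cv2.imwrite('pics/side3c.png',cv2.resize(im[:,:,::-1],None,fx=2.4,fy=2.4))"
```

```text
t 4.87 p [507.8 -13.4 119.1] ang -24.94 tilt [-0. -0. -1.] w 38.0 F [-0.1 -0.8  0.1]
tool shift units total [-0.01  0.82  0.  ] turn z units -0.03
```

View pics/side3c.png

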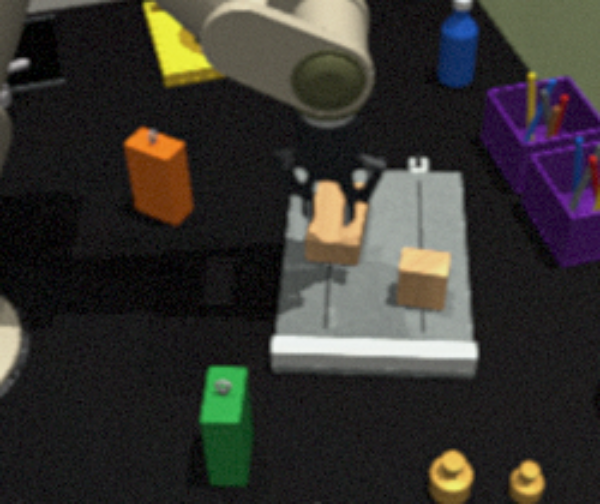

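The block is lying down (crop 335,225), plain end towards the bar. I'll move over it to beyond the eye, then measure with the side camera.

step_arm --steps '[{"xyz":[0,-0.3,-0.3],"turn":[0,0,0],"gripper":-0.1},{"xyz":[0,-0.5,-0.2],"turn":[0,0,0],"gripper":-0.1},{"xyz":[0,-0.6,0],"turn":[0,0,0],"gripper":-0.1},{"xyz":[0,-0.6,0],"turn":[0,0,0],"gripper":-0.1},{"xyz":[0,-0.6,0],"turn":[0,0,0],"gripper":-0.1},{"xyz":[0,-0.6,0],"turn":[0,0,0],"gripper":-0.1},{"xyz":[0,-0.6,0],"turn":[0,0,0],"gripper":-0.1},{"xyz":[0,-0.6,0],"turn":[0,0,0],"gripper":-0.1},{"xyz":[0,0,0],"turn":[0,0,0],"gripper":-0.1}]'

```text
time_s: 5.67
position: [0.583, 0.1491, 0.1389]
tool_rot: [[0.908, -0.42, 0.001], [-0.42, -0.908, 0.001], [0.0, -0.001, -1.0]]
ft_force: [0.2, 0.5, -0.2]
grip_width: 0.0382
```

```bash
cat >> h.py <<'E'
F=np.array([519.7,-159.6]); A=np.radians(71.25); B=np.array([[np.cos(A),np.sin(A)],[-np.sin(A),np.cos(A)]])
def block(tag):
    for n in ('side','top'):
        im,d=shot(n,tag+n); P=cloud(n,d)*1000; b=(P[...,:2]-F)@B.T
        hsv=cv2.cvtColor(im,cv2.COLOR_RGB2HSV); wood=(hsv[...,1]>70)&(hsv[...,0]<25)
        reg=wood&(b[...,0]>-10)&(b[...,0]<330)&(b[...,1]<125)&(b[...,1]>-5)
        for nm,m in (('top',reg&(abs(P[...,2]-52)<6)),('all',reg&(P[...,2]>16)&(P[...,2]<60)),('short',wood&(b[...,0]>0)&(b[...,0]<200)&(b[...,1]<-20)&(b[...,1]>-110)&(abs(P[...,2]-77)<5))):
            if m.sum()>20:
                (c,s,a)=cv2.minAreaRect(b[m].astype(np.float32)); print(n,nm,m.sum(),'c',np.round(c,1),'s',np.round(s,1),'a',round(a,1),'z',np.median(P[m][:,2]).round(1),'xmin/max',np.percentile(b[m][:,0],[1,99]).round(1))
E
python3 -c "
from h import *
go((579.6,143),119,-24.8); block('s4')
im=cv2.imread('pics/s4side.png')[120:330,150:400]; cv2.imwrite('pics/s4c.png',cv2.resize(im,None,fx=2.4,fy=2.4))"
```

```text
t 5.67 p [583.  149.1 138.9] ang -24.8 tilt [ 0.001  0.001 -1.   ] w 38.2 F [ 0.2  0.5 -0.2]
tool shift units total [-0.01  0.17  0.5 ] turn z units -0.0
side top 582 c [204.9  48. ] s [ 70.2 128.2] a 83.9 z 51.4 xmin/max [141.1 262.8]
side all 740 c [206.5  49.9] s [ 74.4 133.8] a 83.0 z 50.7 xmin/max [139.2 262.6]
side short 197 c [ 90.6 -61. ] s [58.6 43.8] a 80.6 z 76.4 xmin/max [ 69.6 112.8]
top top 700 c [205.5  50.5] s [ 70.9 120.3] a 83.4 z 51.9 xmin/max [146.6 261.6]
top all 798 c [205.4  50.5] s [ 71.  120.4] a 83.4 z 51.6 xmin/max [144.7 262.6]
top short 100 c [ 93.4 -59.7] s [59.6 39.2] a 81.9 z 76.8 xmin/max [ 73.  115.2]
```

View pics/s4c.png

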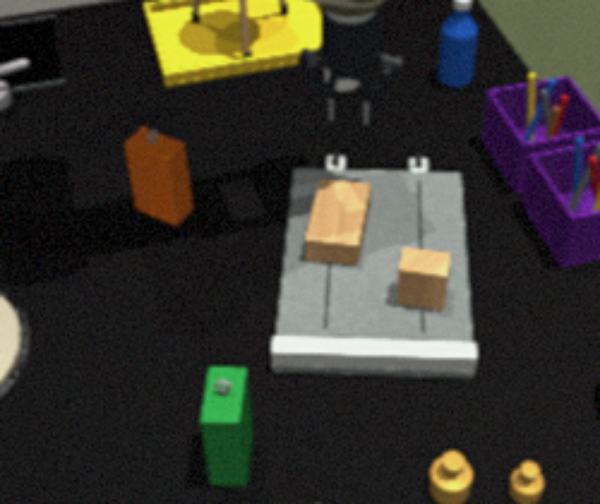

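The block lies flat (top at 52 mm, 120×70), with its plain end about 146 mm from the bar, centre y≈50 and yaw -6.5°. The short block has not moved. The open fingers will straddle the upright eye and push on the end face at two points.

step_arm --steps '[{"xyz":[0,0,0.45],"turn":[0,0,0],"gripper":-0.1},{"xyz":[0,0,0.5],"turn":[0,0,0],"gripper":-0.1},{"xyz":[0,0,0.5],"turn":[0,0,0],"gripper":-0.1},{"xyz":[0,0,0.5],"turn":[0,0,0],"gripper":-0.1},{"xyz":[0,0,0.4],"turn":[0,0,0],"gripper":-0.1},{"xyz":[0,0,0],"turn":[0,0,0],"gripper":-0.1},{"xyz":[0,0.15,0],"turn":[0,0,0],"gripper":-0.1},{"xyz":[0,0.15,0],"turn":[0,0,0],"gripper":-0.1},{"xyz":[0,0.15,0],"turn":[0,0,0],"gripper":-0.1},{"xyz":[0,0.15,0],"turn":[0,0,0],"gripper":-0.1},{"xyz":[0,0.1,0],"turn":[0,0,0],"gripper":-0.1},{"xyz":[0,0.08,0],"turn":[0,0,0],"gripper":-0.1},{"xyz":[0,0.08,0],"turn":[0,0,0],"gripper":-0.1},{"xyz":[0,0.08,0],"turn":[0,0,0],"gripper":-0.1},{"xyz":[0,0.08,0],"turn":[0,0,0],"gripper":-0.1},{"xyz":[0,0.08,0],"turn":[0,0,0],"gripper":-0.1},{"xyz":[0,0.08,0],"turn":[0,0,0],"gripper":-0.1}]'

```text
time_s: 7.18
position: [0.5621, 0.1031, 0.0452]
tool_rot: [[0.907, -0.422, 0.0], [-0.422, -0.907, 0.0], [0.0, -0.0, -1.0]]
ft_force: [0.2, 1.8, 1.1]
grip_width: 0.0386
```

```bash
python3 -c "
from h import *
p=np.array(env.observe()['position'])[:2]*1000; print('tcp board',B@(p-F)); go((579.6,143),42,-18.75); block('s5')
im=cv2.imread('pics/s5side.png')[120:330,150:400]; cv2.imwrite('pics/s5c.png',cv2.resize(im,None,fx=2.4,fy=2.4))"
```

```text
tcp board [262.4186815   44.25786099]
t 7.18 p [562.1 103.1  45.2] ang -24.95 tilt [ 0.  0. -1.] w 38.6 F [0.2 1.8 1.1]
tool shift units total [-0.02 -1.09  0.08] turn z units -1.35
side top 602 c [190.8  49.8] s [ 70.4 126.5] a 84.2 z 51.5 xmin/max [128.3 249.6]
side all 764 c [190.3  49.7] s [ 70.4 127.6] a 84.0 z 50.8 xmin/max [126.1 248.7]
side short 197 c [ 92.2 -61.3] s [58.5 44.5] a 82.4 z 76.5 xmin/max [ 68.4 112.9]
top top 538 c [175.3  53.7] s [69.9 87.5] a 83.5 z 51.7 xmin/max [132.1 212.1]
top all 606 c [175.2  53.1] s [71.6 87.4] a 83.6 z 51.5 xmin/max [130.7 211.6]
top short 95 c [ 93.5 -58.9] s [60.2 39.4] a 81.9 z 76.6 xmin/max [ 73.8 115.4]
```

View pics/s5c.png

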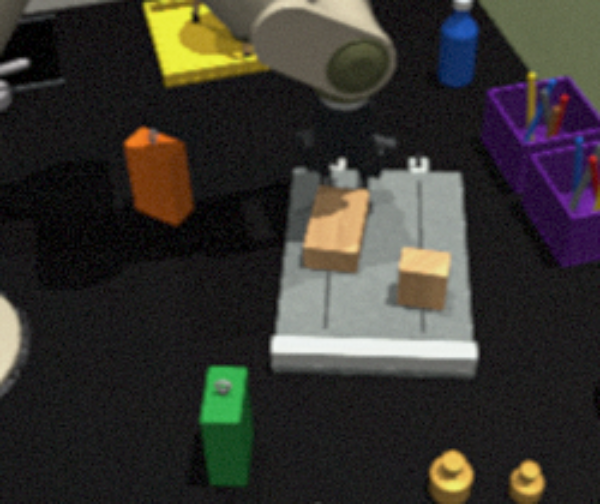

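The block slides straight under the two-finger push (plain end about 130 mm from the bar). I'll continue, then turn it gradually square to the board.

step_arm --steps '[{"xyz":[0,0.1,0],"turn":[0,0,0],"gripper":-0.1},{"xyz":[0,0.1,0],"turn":[0,0,0],"gripper":-0.1},{"xyz":[0,0.1,0],"turn":[0,0,0],"gripper":-0.1},{"xyz":[0,0.1,0],"turn":[0,0,0],"gripper":-0.1},{"xyz":[0,0.1,0],"turn":[0,0,0],"gripper":-0.1},{"xyz":[0,0.1,0],"turn":[0,0,0],"gripper":-0.1},{"xyz":[0,0.1,0],"turn":[0,0,0],"gripper":-0.1},{"xyz":[0,0.1,0],"turn":[0,0,0],"gripper":-0.1},{"xyz":[0,0.1,0],"turn":[0,0,0],"gripper":-0.1},{"xyz":[0,0.1,0],"turn":[0,0,0],"gripper":-0.1},{"xyz":[0,0.1,0],"turn":[0,0,0],"gripper":-0.1},{"xyz":[0,0.1,0],"turn":[0,0,0],"gripper":-0.1}]'

```text
time_s: 8.28
position: [0.5417, 0.0594, 0.0451]
tool_rot: [[0.907, -0.422, -0.0], [-0.422, -0.907, 0.0], [-0.0, -0.0, -1.0]]
ft_force: [0.0, 2.1, -0.2]
grip_width: 0.0386
```

step_arm --steps '[{"xyz":[0,0.1,0],"turn":[0,0,-0.09],"gripper":-0.1},{"xyz":[0,0.1,0],"turn":[0,0,-0.09],"gripper":-0.1},{"xyz":[0,0.1,0],"turn":[0,0,-0.09],"gripper":-0.1},{"xyz":[0,0.1,0],"turn":[0,0,-0.09],"gripper":-0.1},{"xyz":[0,0.1,0],"turn":[0,0,-0.09],"gripper":-0.1},{"xyz":[0,0.1,0],"turn":[0,0,-0.09],"gripper":-0.1},{"xyz":[0,0.1,0],"turn":[0,0,-0.09],"gripper":-0.1},{"xyz":[0,0.1,0],"turn":[0,0,-0.09],"gripper":-0.1},{"xyz":[0,0.1,0],"turn":[0,0,-0.09],"gripper":-0.1},{"xyz":[0,0.1,0],"turn":[0,0,-0.09],"gripper":-0.1},{"xyz":[0,0.1,0],"turn":[0,0,-0.09],"gripper":-0.1},{"xyz":[0,0.1,0],"turn":[0,0,-0.09],"gripper":-0.1},{"xyz":[0,0.1,0],"turn":[0,0,-0.09],"gripper":-0.1},{"xyz":[0,0.1,0],"turn":[0,0,-0.09],"gripper":-0.1},{"xyz":[0,0.1,0],"turn":[0,0,-0.09],"gripper":-0.1},{"xyz":[0,0,0],"turn":[0,0,0],"gripper":-0.1}]'

```text
time_s: 9.62
position: [0.5192, 0.0035, 0.0451]
tool_rot: [[0.947, -0.322, -0.0], [-0.322, -0.947, -0.0], [-0.0, 0.0, -1.0]]
ft_force: [-0.2, -0.5, -0.2]
grip_width: 0.0388
```

```bash
python3 -c "
from h import *
p=np.array(env.observe()['position'])[:2]*1000; print('tcp board',B@(p-F)); go((579.6,143),42,-18.75); block('s6')
im=cv2.imread('pics/s6side.png')[120:330,150:400]; cv2.imwrite('pics/s6c.png',cv2.resize(im,None,fx=2.4,fy=2.4))"
```

```text
tcp board [154.23211343  52.90931213]
t 9.62 p [519.2   3.5  45.1] ang -18.77 tilt [-0. -0. -1.] w 38.8 F [-0.2 -0.5 -0.2]
tool shift units total [ 0.31 -3.79  0.08] turn z units -0.0
side top 715 c [84.2 50.8] s [128.8  68.8] a 0.1 z 51.6 xmin/max [ 20.9 139.7]
side all 867 c [83.9 50.8] s [129.5  68.8] a 0.1 z 51.1 xmin/max [ 19.9 139.5]
side short 198 c [ 90.8 -61. ] s [58.3 43.5] a 81.1 z 76.3 xmin/max [ 68.8 112.6]
top top 448 c [60.1 52.4] s [70.1 73.4] a 90.0 z 51.9 xmin/max [24.2 94.4]
top all 496 c [60.2 52.2] s [72.5 73.3] a 89.7 z 51.7 xmin/max [24.3 94.3]
top short 92 c [ 88.8 -59. ] s [34.7 65.8] a 25.2 z 76.5 xmin/max [ 74.2 111.3]
```

View pics/s6c.png

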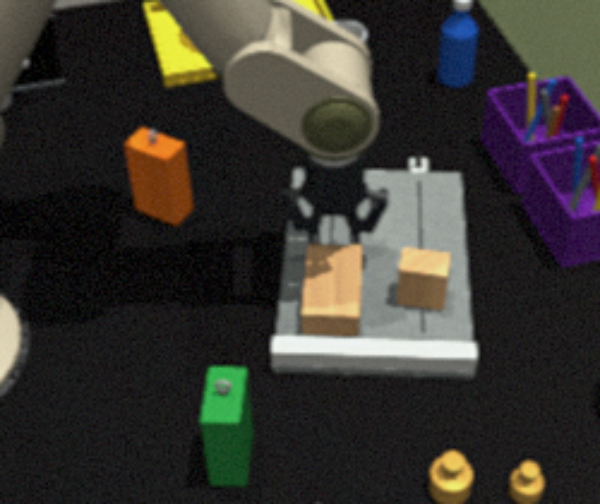

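The block is square to the bar (a≈0°) with about 23 mm to go. I'll finish slowly and watch the force.

step_arm --steps '[{"xyz":[0,0.06,0],"turn":[0,0,0],"gripper":-0.1},{"xyz":[0,0.06,0],"turn":[0,0,0],"gripper":-0.1},{"xyz":[0,0.06,0],"turn":[0,0,0],"gripper":-0.1},{"xyz":[0,0.06,0],"turn":[0,0,0],"gripper":-0.1},{"xyz":[0,0.06,0],"turn":[0,0,0],"gripper":-0.1},{"xyz":[0,0.06,0],"turn":[0,0,0],"gripper":-0.1},{"xyz":[0,0.06,0],"turn":[0,0,0],"gripper":-0.1},{"xyz":[0,0.06,0],"turn":[0,0,0],"gripper":-0.1},{"xyz":[0,0.04,0],"turn":[0,0,0],"gripper":-0.1}]'

```text
time_s: 10.47
position: [0.5126, -0.0158, 0.0452]
tool_rot: [[0.947, -0.322, 0.0], [-0.322, -0.947, 0.0], [0.0, -0.0, -1.0]]
ft_force: [0.5, 1.3, 0.9]
grip_width: 0.0386
```

step_arm --steps '[{"xyz":[0,0.03,0],"turn":[0,0,0],"gripper":-0.1}]'

```text
time_s: 10.55
position: [0.5122, -0.0169, 0.0452]
tool_rot: [[0.947, -0.322, 0.0], [-0.322, -0.947, 0.0], [0.0, -0.0, -1.0]]
ft_force: [0.0, 1.7, 0.6]
grip_width: 0.0387
```

step_arm --steps '[{"xyz":[0,0.03,0],"turn":[0,0,0],"gripper":-0.1}]'

```text
time_s: 10.63
position: [0.5119, -0.0179, 0.0452]
tool_rot: [[0.947, -0.322, 0.0], [-0.322, -0.947, 0.0], [0.0, -0.0, -1.0]]
ft_force: [-0.1, 2.0, 1.2]
grip_width: 0.0385
```

step_arm --steps '[{"xyz":[0,0.03,0],"turn":[0,0,0],"gripper":-0.1}]'

```text
time_s: 10.72
position: [0.5115, -0.019, 0.0451]
tool_rot: [[0.947, -0.322, 0.0], [-0.322, -0.947, 0.0], [0.0, -0.0, -1.0]]
ft_force: [0.1, 1.7, 0.9]
grip_width: 0.0385
```

step_arm --steps '[{"xyz":[0,0.03,0],"turn":[0,0,0],"gripper":-0.1}]'

```text
time_s: 10.8
position: [0.5112, -0.0192, 0.0451]
tool_rot: [[0.947, -0.322, 0.001], [-0.322, -0.947, 0.002], [-0.0, -0.002, -1.0]]
ft_force: [6.0, 15.8, 1.2]
grip_width: 0.0384
```

step_arm --steps '[{"xyz":[0,0.02,0],"turn":[0,0,0],"gripper":-0.1}]'

```text
time_s: 10.88
position: [0.5112, -0.0192, 0.0452]
tool_rot: [[0.947, -0.322, 0.001], [-0.322, -0.947, 0.003], [0.0, -0.003, -1.0]]
ft_force: [6.1, 17.7, 0.8]
grip_width: 0.0385
```

Firm contact: 18 N along the board normal, and the TCP stopped where a 120 mm block against the bar predicts. Backing off straight, then rising.

step_arm --steps '[{"xyz":[0,-0.1,0],"turn":[0,0,0],"gripper":-0.1},{"xyz":[0,-0.25,0],"turn":[0,0,0],"gripper":-0.1},{"xyz":[0,-0.5,0],"turn":[0,0,0],"gripper":-0.1},{"xyz":[0,-0.5,0],"turn":[0,0,0],"gripper":-0.1},{"xyz":[0,-0.3,-0.4],"turn":[0,0,0],"gripper":-0.1},{"xyz":[0,-0.3,-0.6],"turn":[0,0,0],"gripper":-0.1},{"xyz":[0,-0.5,-0.6],"turn":[0,0,0],"gripper":-0.1},{"xyz":[0,-0.5,-0.6],"turn":[0,0,0],"gripper":-0.1},{"xyz":[0,-0.5,-0.6],"turn":[0,0,0],"gripper":-0.1},{"xyz":[0,-0.5,-0.6],"turn":[0,0,0],"gripper":-0.1},{"xyz":[0,-0.5,0],"turn":[0,0,0],"gripper":-0.1},{"xyz":[0,0,0],"turn":[0,0,0],"gripper":-0.1}]'

```text
time_s: 11.88
position: [0.5689, 0.1507, 0.1823]
tool_rot: [[0.948, -0.319, 0.003], [-0.319, -0.948, 0.0], [0.003, -0.001, -1.0]]
ft_force: [-0.2, -0.2, -1.2]
grip_width: 0.0383
```

```bash
python3 -c "
from h import *
s=env.observe();print(s['time_s'],s['position']); block('s7')
a=cv2.resize(cv2.imread('pics/s7side.png')[120:380,180:440],(400,400)); b=cv2.resize(cv2.imread('pics/s7top.png')[120:270,210:360],(400,400),interpolation=cv2.INTER_CUBIC); cv2.imwrite('pics/s7c.png',np.hstack([a,b]))"
```

```text
11.8833 [0.56893213 0.15074728 0.18228087]
side top 735 c [57.3 51.1] s [ 69.2 124.5] a 89.8 z 51.4 xmin/max [ -3.2 117.1]
side all 761 c [57.2 53.7] s [ 74.2 124.5] a 89.7 z 51.3 xmin/max [ -3.4 117. ]
side short 196 c [ 92.1 -61.1] s [57.9 43.8] a 82.3 z 76.2 xmin/max [ 68.8 114. ]
top top 165 c [60.1 52.9] s [ 70.5 118.1] a 90.0 z 51.9 xmin/max [  1.5 118.9]
top all 231 c [60.1 52.5] s [ 71.6 118.1] a 89.9 z 50.4 xmin/max [  1.8 118.7]
top short 105 c [ 93.5 -59.8] s [59.6 39.5] a 81.9 z 76.7 xmin/max [ 74.3 114.9]
```

View pics/s7c.png

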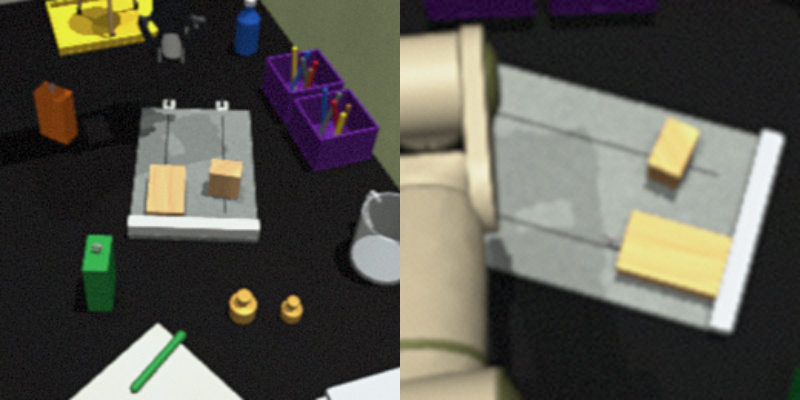

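The block is flush and square against the bar (plain end at right, crop 728,265; eye pointing away at 612,245). The short block, weights and marker are in place, and the robot is clear of everything.

```bash
python3 -c "
from h import *
print(order.close_job())"
```

```text
the job is handed in; nothing more can be done
None
```

The tall wooden block now lies flat on its broad face, with its plain end squarely against the stop bar and the eye pointing away. I tipped it away from the bar, then slid it back with two open fingers straddling the eye, and handed the job in at about 12 s.

- **Contact with the bar:** the push ended in firm contact at about 18 N. The top camera then put the block's centre 60 mm from the bar face, which is what a 120 mm block flush against it should give. It is square within about 0.3°.
- **Disagreement:** the side camera put the block about 3 mm closer to the bar than is possible. I put that down to the calibration and measurement error of that view.
- **Position across the board:** the block's centre is at y ≈ +52 mm, about 8 mm inside its lane line, because it fell at its initial 6° skew.
- **Other things:** the short block still stands where it was, to within about 1 mm. The weights and marker look undisturbed in the last picture. The cup was out of that last view, and nothing went near it.

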